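# Nip up an idler pulley's castle nut to the next slot and lock it with its pin

### The job

Turn the castellated nut on the idler pulley's upright axle clockwise until you feel it nip the pulley, then carry on only to the first slot that lines up with the cross hole in the axle. Then pick up the locking pin from the bench and slide it through that slot and the cross hole until its head is fully home against the nut, without forcing it. Leave the loose bearing, the spanner and the screwdriver where they lie.

Things in the scene. Friction and masses are not known exactly. Their poses are not given: they have to be found in the camera images.
- idler_bracket: Grey cast bracket bolted to the bench: foot 150 x 120 x 14 mm, with an upright steel axle (30 mm right-hand thread, top 121 mm above the bench) carrying a grey metal V-belt pulley (96 mm across, hub face about 74 mm above the bench) and above it the nut. Origin: middle of the foot's underside on the axle's centre line; z up, y along the cross hole. It cannot move.
- cross_hole (a point): Centre of the cross hole in the axle, on the axle's centre line, 103 mm above the bench. The round hole is 8 mm wide and runs right through the 30 mm axle along this point's y axis (either end may be used); z up. A dark scribed line across the axle's top end shows the hole's direction, which is also that of the bracket foot's shorter sides.
- castle_nut: Steel castellated hexagon nut on the axle, 46 mm across flats, 36 mm high; its upper 14 mm has six open-topped slots 9 mm wide, one in the middle of each flat. Origin: middle of its underside; z up. Its x axis runs through a corner, its y axis through two opposite slots; slots lie every 60 degrees. Clockwise from above lowers it 3 mm a turn; it stays where it is left.
- nut_hex (a point): Nut centre, 14 mm above its underside; axes as the nut. Runs with 0.03 N m. Starts 25 to 180 degrees short of nipping; how far cannot be seen: the pulley's seat varies 0.5 mm either way, and 60 degrees is 0.5 mm. From contact the clamp grows about 1 N a degree, the torque 0.006 to 0.01 N m a degree. Nipped: 5 N or more, some 7 degrees past contact. Over-tight: 80 N, some 80 degrees past.
- locking_pin: Steel locking pin lying level on the bench: a 6 mm round shaft, 56 mm long with a rounded nose, on a flat-sided head 34 mm long, 12 mm wide and 16 mm high. Origin: on the underside of the head, below its shoulder (where the shaft begins); y along the shaft towards the nose, z up. The shaft's axis is 8 mm above the origin; the head reaches from y = -34 mm to 0. 65 g.
- pin_seat (a point): Point on the axis of the pin's shaft, 23 mm from the shoulder towards the nose; axes as the pin. It lies at the centre of the cross hole when the pin is fully home, its shoulder against the nut's flat.
- bearing: Loose ball bearing, 52 mm across, 15 mm high, lying on the bench; leave it. Origin: middle of its underside.
- spanner_10: Loose combination spanner, 173 mm long, 28 mm wide, 10 mm high, lying flat; leave it. Origin: middle of its underside.
- driver_green: Loose screwdriver, 221 mm long, handle 27 mm thick, lying flat; leave it. Origin: middle of its underside.

How it is judged:
By the outcome, as a careful person would: the job done as asked, in the order asked, and still so for the second after the job is handed in, with the robot touching nothing.
It also fails if it takes over 72 s, if anything falls off the work surface, if the arm or the gripper's body presses on something with over 40 N, if the wrist force passes 120 N, or if a joint passes its speed limit or range.

### The arm

A 6-joint arm with a two-finger parallel gripper is mounted at the origin on a cart in front of the work surface, level with it; the furniture and walls round the work are solid. World frame = base frame: x ahead of the robot, y to its left, z up, the work surface at z = 0. Lengths are in m, angles in degrees, forces in N, time in s.
With the tool pointing down it reaches from about 0.3 to 0.85 m from the base axis. Payload 5.4 kg.
Tool frame: the origin (TCP) lies midway between the tips of the shut fingers; the grasp point (between the pads) lies 19 mm behind it; z points along the fingers, y is the line along which they close (so a half turn about z gives the same grasp; the last joint's range is limited). The gripper opens to 85 mm and grips with 20 to 120 N. Pads are 22 mm wide; open, the fingers measure 114 mm over their backs; the gripper's body (76 mm by 85 mm) begins 54 mm behind the grasp point. The pads swing forward as they close: fully open they stand 13 mm farther back than shut.
Start: joints at [-83.829, 9.076, 91.501, -0, 79.423, -12.038], TCP at [0.18, -0.546, 0.231] pointing down, gripper open.
Joint ranges: [-166.64, 166.64], [-54.1, 131.32], [10.49, 154.53], [-73.88, 253.88], [9.74, 151.15], [-171.62, 171.62]. Speed limits (degrees/s): [147.25, 147.25, 180, 180, 180, 180].

### API

Orientations are given as a 3x3 rotation matrix whose columns are the frame's x, y, z axes.
In Python, from rig import read_state, viewer, ctrl gives the robot as it stands.
- The arm moves only by the tool arm_command, never from a script. Its argument "rows" is text: rows parted by semicolons, each of 7 numbers parted by spaces: the shift along the tool's x, y, z in m, then the turn, a rotation vector about the tool's x, y, z in rad, then the gripper command: -1 is shut, 1 is fully open, values between are in proportion. A call has 1 to 10 rows; each row is the pose to reach, as a shift and turn from the pose commanded when the call began, along the tool's axes at that moment; what a row does not reach only later rows make up. A row lasts 1/8 s, in which the tool goes at most 62.5 mm and 10.7 degrees, less where a joint would pass 70% of its speed; a pose out of reach is approached as far as the arm can. A call with a gripper value outside its range is refused whole. The fingers move at their own pace and stop on an object; the grip force is fixed at half the most. Time passes only in rows, so rows that repeat a pose let the fingers close. It gives the time, the measured TCP pose, the force, the opening and the grip force at its end, in the units of the state.
- read_state(): the state, without advancing time (a new reading comes with each control period).
- viewer.read_camera(name): name is "scene" or "top" or "wrist"; returns a dict with "pixels" (384x512x3 uint8, red, green, blue), "fx", "fy", "cx", "cy" (pixels), "R" (3x3) and "t" (3): a world point X has camera coordinates R X + t. Camera axes: x right, y down, z forward; pixel columns grow to the right and rows downward; lengths in m; the calibration is good to about 2 mm. The wrist camera is an equidistant fisheye: a pixel r from the principal point sees the ray r / f radians off the axis. A picture is of the moment at which its call begins. There is no depth.
- ctrl.job_done(): hands the job in; it is judged then, once.
The state is a dict: "time": time; "qpos": joint angles; "joint_velocities": joint speeds; "joint_torque": joint torques, N m; "position": TCP position; "orientation": TCP orientation; "force": force on the tool from outside, world axes, zero at the start; "wrist_torque": the same for the moment, N m; "finger_gap": finger opening in m; "grasp_force": force on a finger pad.
Only numpy, scipy, OpenCV 4.12 (cv2) and the standard library are available. Lean on these libraries where they do the work, as an engineer would, in place of code of your own. Each camera call takes 0.05 s, during which the arm holds its last target. There are 200 camera calls.

## Working session

There is one attempt and no reset: what is moved stays moved. The work goes in short steps, Python scripts to look and compute and a tool call to move; the robot and the scene stay as the last step left them, time stands still between calls to the robot, and variables do not carry over. Pictures are saved under pics/ and viewed, at most 10 in all, crops included, and the job is handed in when it is done.

Besides the shell and the picture viewer there is one more tool, called as name(argument=value, ...) on one line, values as JSON. arm_command: Moves the arm, as the interface text tells. Its arguments: {"type":"object","properties":{"rows":{"type":"string"}},"required":["rows"]}

```bash
mkdir -p pics; ls
python3 - <<'E'
from rig import read_state, viewer
import cv2,numpy as np
s=read_state();print({k:np.round(v,3).tolist() for k,v in s.items()})
for n in("scene","top"):
    c=viewer.read_camera(n);cv2.imwrite(f"pics/{n}0.png",cv2.resize(c["pixels"][:,:,::-1],(800,600),interpolation=cv2.INTER_CUBIC))
    print(n,c["fx"],c["fy"],c["cx"],c["cy"],np.round(c["R"],4).tolist(),np.round(c["t"],4).tolist())
E
```

```text
pics
{'time': 0.0, 'qpos': [-83.829, 9.113, 91.573, 0.0, 79.424, -12.038], 'joint_velocities': [-0.085, -0.107, 0.026, -0.044, -0.083, -0.042], 'joint_torque': [-0.001, -39.601, -33.142, -0.0, 0.008, 0.0], 'position': [0.18, -0.546, 0.23], 'orientation': [[0.95, 0.312, -0.0], [0.312, -0.95, 0.002], [0.0, -0.002, -1.0]], 'force': [-0.123, -0.771, -0.835], 'wrist_torque': [0.016, -0.019, -0.021], 'grasp_force': 0.0, 'finger_gap': 0.085}
scene 369.14526209252443 369.14526209252443 260.4578210425975 191.92784063088345 [[-0.7879, -0.6156, -0.015], [-0.2299, 0.3167, -0.9203], [0.5713, -0.7216, -0.391]] [0.4102, 0.2038, 0.8025]
top 441.2721832894399 441.2721832894399 259.6189649928904 191.50534724680756 [[-0.0169, -0.9999, -0.0006], [-0.9976, 0.0169, -0.0679], [0.0679, -0.0006, -0.9977]] [-0.0082, 0.5109, 1.2576]
```

View pics/top0.png

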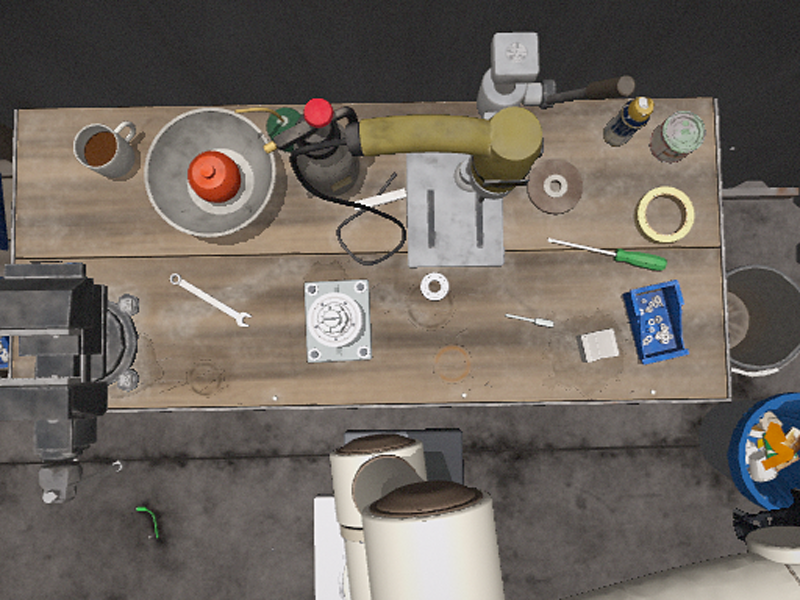

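View pics/scene0.png

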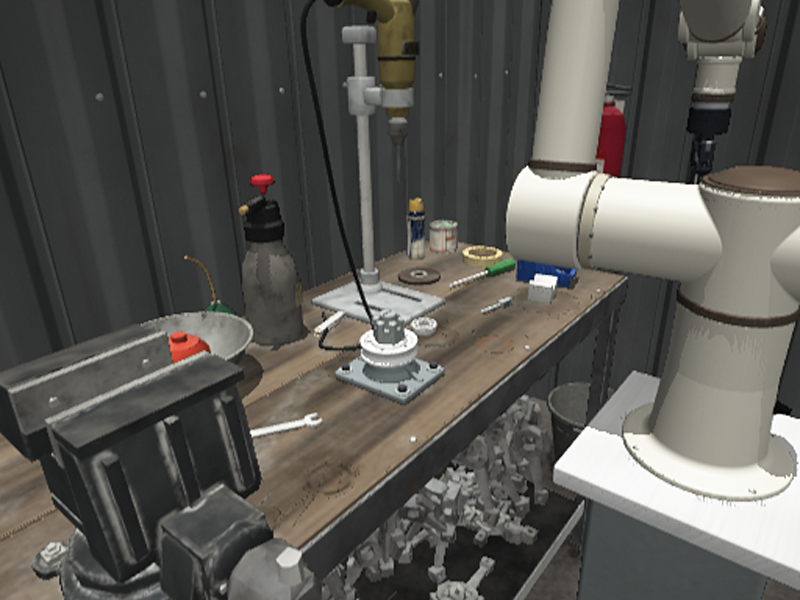

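Top view (800x600): bracket centred near (338,321) with short sides across the image, pin from nose (507,315) to head (552,323), bearing (434,287), spanner at left, screwdriver (610,255). The scene view confirms the layout, with the drill behind the bearing.

```bash
cat > h.py <<'E'
import numpy as np,cv2
from rig import read_state, viewer
def ray(c,u,v,fish=False):
    x,y=(u-c["cx"])/c["fx"],(v-c["cy"])/c["fy"]
    if fish:
        r=np.hypot(x,y); d=np.array([x/r*np.sin(r),y/r*np.sin(r),np.cos(r)]) if r>0 else np.array([0,0,1.])
    else: d=np.array([x,y,1.])
    R=np.array(c["R"]);return -R.T@np.array(c["t"]),R.T@d
def onplane(c,u,v,z,fish=False):
    o,d=ray(c,u,v,fish);return o+d*(z-o[2])/d[2]
def proj(c,X,fish=False):
    p=np.array(c["R"])@X+np.array(c["t"])
    if not fish:return np.array([c["cx"]+c["fx"]*p[0]/p[2],c["cy"]+c["fy"]*p[1]/p[2]])
    r=np.hypot(p[0],p[1]);th=np.arctan2(r,p[2]);return np.array([c["cx"]+c["fx"]*th*p[0]/r,c["cy"]+c["fy"]*th*p[1]/r])
def local(X):
    "world point -> shift in tool axes from present TCP"
    s=read_state();return np.array(s["orientation"]).T@(np.array(X)-np.array(s["position"]))
E
python3 - <<'E'
from h import *
c=viewer.read_camera("top")
for n,u,v,z in [("fc",306,282,.014),("fc",369,281,.014),("fc",371,360,.014),("fc",307,361,.014),("nose",507,315,.008),("head",552,323,.012),("bearing",434,287,.015),("axle",334,319,.121),("blk",600,345,.03)]:
    print(n,np.round(onplane(c,u/1.5625,v/1.5625,z),4))
w=viewer.read_camera("wrist");s=read_state()
R=np.array(s["orientation"]);Rw=np.array(w["R"])
print("cam in tool",R.T@(-Rw.T@w["t"]-s["position"]),"axes",np.round(R.T@Rw.T,3).tolist(),w["fx"],w["cx"],w["cy"])
E
```

```text
fc [0.5461 0.1676 0.014 ]
fc [0.546  0.0506 0.014 ]
fc [0.3997 0.0489 0.014 ]
fc [0.3999 0.1668 0.014 ]
nose [ 0.4787 -0.2048  0.008 ]
head [ 0.4623 -0.2872  0.012 ]
bearing [ 0.5326 -0.0698  0.015 ]
axle [0.4721 0.1052 0.121 ]
blk [ 0.4202 -0.3695  0.03  ]
cam in tool [ 0.08087335 -0.00014965 -0.14229352] axes [[-0.001, -0.949, -0.316], [1.0, -0.001, -0.001], [0.001, -0.316, 0.949]] 297.3186396354542 252.88218371041071 190.3312815122032
```

arm_command(rows="0.06 -0.03 0.005 0 0 0 1;0.12 -0.06 0.01 0 0 0 1;0.18 -0.09 0.015 0 0 0 1;0.24 -0.125 0.02 0 0 0 1;0.3 -0.155 0.03 0 0 0 1;0.35 -0.182 0.03 0 0 0 1;0.368 -0.191 0.03 0 0 0 1;0.368 -0.191 0.03 0 0 0 1;0.368 -0.191 0.03 0 0 0 1")

```text
time: 1.32
position: [0.4691, -0.2502, 0.2012]
orientation: [[0.95, 0.312, -0.001], [0.312, -0.95, -0.0], [-0.001, 0.0, -1.0]]
force: [-0.1, -0.1, 0.7]
finger_gap: 0.0854
grasp_force: 0.0
```

Run:
```python
from h import *
w=viewer.read_camera("wrist");im=w["pixels"][:,:,::-1].copy();np.save("w1.npy",dict(w),allow_pickle=True)
u=proj(w,np.array([.47,-.246,.01]),True);print(u,read_state()["position"],read_state()["time"])
x,y=int(u[0])-75,int(u[1])-56;print(x,y)
cv2.imwrite("pics/w1.png",cv2.resize(im[max(y,0):y+112,max(x,0):x+150],None,fx=5,fy=5,interpolation=cv2.INTER_CUBIC))
```

```text
[250.09724849 163.52655009] [ 0.46890494 -0.25056561  0.20122453] 1.375
175 107
```

View pics/w1.png

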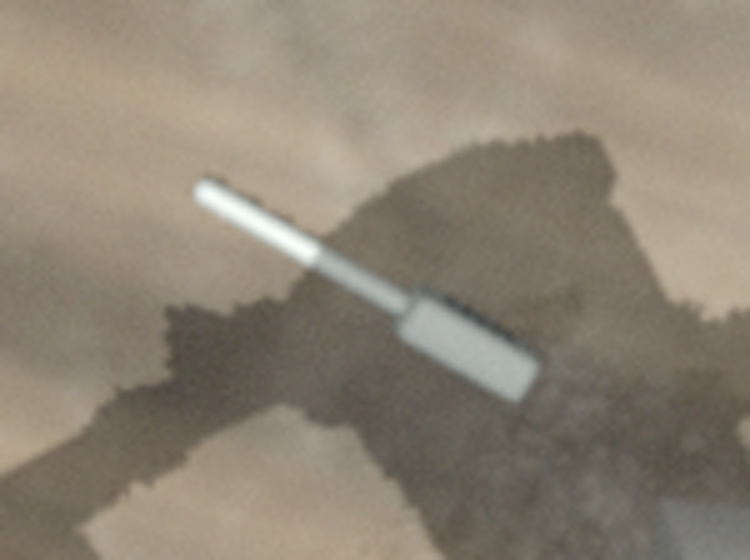

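Wrist crop: pin nose at (202,187), head from shoulder (409,307) to back end (531,386), all lying clear on the bench.

Run:
```python
from h import *
w=np.load("w1.npy",allow_pickle=True).item()
f=lambda x,y,z:onplane(w,175+x/5-.4,107+y/5-.4,z,True)
n=f(202,187,.008);s=f(409,307,.016);e=f(531,386,.016)
print(n,s,e,np.linalg.norm(s-e),np.linalg.norm(n-s))
d=n-e;print("yaw shaft",np.degrees(np.arctan2(d[1],d[0])),"head mid",(s+e)/2)
d=s-e;print(np.degrees(np.arctan2(d[1],d[0])))
```

```text
[ 0.479095   -0.20071293  0.008     ] [ 0.46863222 -0.25402977  0.016     ] [ 0.45962946 -0.28675341  0.016     ] 0.03393945009338977 0.05491953738903509
yaw shaft 77.2521778314798 head mid [ 0.46413084 -0.27039159  0.016     ]
74.61764276477624
```

arm_command(rows="0.019 -0.056 -0.005 0 0 -0.18 1;0.038 -0.113 -0.01 0 0 -0.36 1;0.058 -0.17 -0.015 0 0 -0.54 1;0.077 -0.226 -0.02 0 0 -0.72 1;0.096 -0.283 -0.025 0 0 -0.9 1;0.1155 -0.339 -0.03 0 0 -1.08 1;0.1155 -0.339 -0.03 0 0 -1.26 1;0.1155 -0.339 -0.03 0 0 -1.44 1;0.1155 -0.339 -0.03 0 0 -1.44 1;0.1155 -0.339 -0.03 0 0 -1.44 1")

```text
time: 2.62
position: [0.4734, 0.1075, 0.2313]
orientation: [[-0.181, 0.983, 0.0], [0.983, 0.181, -0.0], [-0.0, -0.0, -1.0]]
force: [-0.5, -0.0, -0.4]
finger_gap: 0.0856
grasp_force: 0.0
```

Run:
```python
from h import *
w=viewer.read_camera("wrist");im=w["pixels"][:,:,::-1].copy();np.save("w2.npy",dict(w),allow_pickle=True)
u=proj(w,np.array([.473,.106,.111]),True);print(u,read_state()["position"],read_state()["qpos"])
x,y=int(u[0])-65,int(u[1])-50;print(x,y)
cv2.imwrite("pics/w2.png",cv2.resize(im[max(y,0):y+100,max(x,0):x+130],None,fx=6,fy=6,interpolation=cv2.INTER_CUBIC))
```

```text
[252.69119039 185.60108085] [0.47341499 0.10760322 0.23129285] [-1.49086743e+00 -4.46077725e+00  1.05457120e+02 -3.07391243e-03
  7.90032289e+01 -1.19914085e+01]
187 135
```

View pics/w2.png

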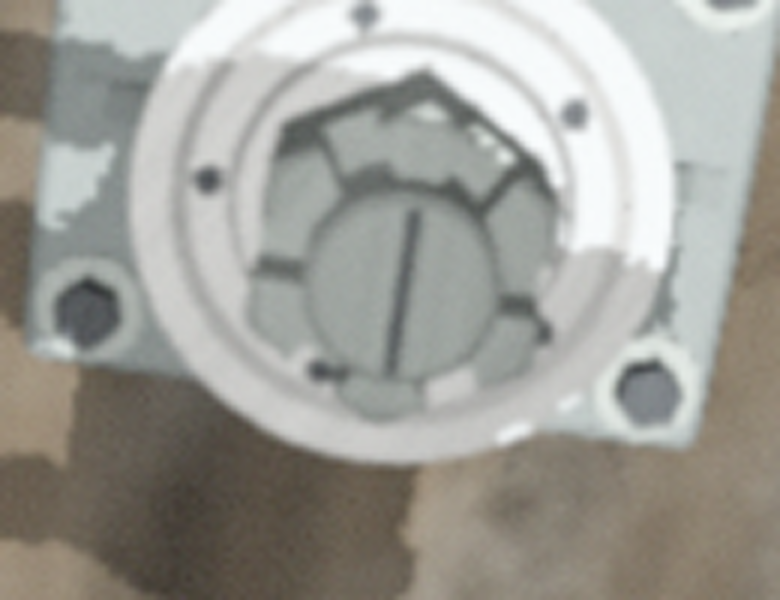

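Wrist crop: axle top centred near (400,288) with scribed line (415,210)-(391,372); nut corners at about (428,72), (283,125), (558,175), (380,418), slots in the flats between them.

Run:
```python
from h import *
w=np.load("w2.npy",allow_pickle=True).item()
f=lambda x,y,z:onplane(w,187+x/6-.4,135+y/6-.4,z,True)
a=f(415,210,.121);b=f(391,372,.121);d=a-b
print("line yaw",np.degrees(np.arctan2(d[1],d[0])),"mid",(a+b)/2,np.linalg.norm(d))
c=f(400,288,.121);print("axle",c, np.linalg.norm(f(305,288,.121)-f(495,288,.121)))
a,b=f(35,345,.014),f(692,445,.014);d=b-a;print("foot edge",np.degrees(np.arctan2(d[1],d[0])),np.linalg.norm(d))
for p in [(428,72),(283,125),(558,175),(380,418)]:
  for z in(.097,.111):
    q=f(*p,z)-c;print(p,z,np.degrees(np.arctan2(q[1],q[0])),np.hypot(q[0],q[1]))
for p in [(275,268),(520,305),(325,370),(450,388),(340,160),(505,185)]:
    q=f(*p,.108)-c;print("slot",p,np.degrees(np.arctan2(q[1],q[0])))
print(w["R"].T[:,2])
```

```text
line yaw 92.38249525228171 mid [0.4729751  0.11138024 0.121     ] 0.02535359077504556
axle [0.47244702 0.11193178 0.121     ] 0.028148303527817862
foot edge 1.2127684028511663 0.14466887403104317
(428, 72) 0.097 91.53613024681584 0.028528245153264027
(428, 72) 0.111 92.65426994019046 0.030917351307095643
(283, 125) 0.097 143.60069202007728 0.027035698384521842
(283, 125) 0.111 138.2935520852361 0.028618872465435735
(558, 175) 0.097 35.11295280668882 0.027757217559537934
(558, 175) 0.111 42.290218680913334 0.028187408121131886
(380, 418) 0.097 -85.91765699906117 0.03000979605103136
(380, 418) 0.111 -86.92370845138099 0.024645777105674227
slot (275, 268) -167.5825359813628
slot (520, 305) -9.246768395466903
slot (325, 370) -113.7257840410328
slot (450, 388) -58.42196415133079
slot (340, 160) 129.44731549865458
slot (505, 185) 48.40580322646526
[ 0.05602927 -0.30971973 -0.94917565]
```

arm_command(rows="0.0036 0 0.01 0 0 -0.18 1;0.0036 0 0.02 0 0 -0.36 1;0.0036 0 0.03 0 0 -0.54 1;0.0036 0 0.04 0 0 -0.72 1;0.0036 0 0.05 0 0 -0.9 1;0.0036 0 0.06 0 0 -1.08 1;0.0036 0 0.06 0 0 -1.26 1;0.0036 0 0.06 0 0 -1.44 1;0.0036 0 0.06 0 0 -1.62 1;0.0036 0 0.06 0 0 -1.8 1")

```text
time: 3.92
position: [0.4727, 0.1115, 0.1713]
orientation: [[-0.913, -0.407, 0.0], [-0.407, 0.913, -0.0], [-0.0, -0.0, -1.0]]
force: [-0.5, -0.4, -0.1]
finger_gap: 0.0854
grasp_force: 0.0
```

arm_command(rows="0 0 0.02 0 0 -0.15 1;0 0 0.04 0 0 -0.15 1;0 0 0.06 0 0 -0.15 1;0 0 0.08 0 0 -0.15 1;0 0 0.094 0 0 -0.15 1;0 0 0.094 0 0 -0.15 1;0 0 0.094 0 0 -0.15 1")

```text
time: 4.8
position: [0.4733, 0.1118, 0.0781]
orientation: [[-0.844, -0.536, 0.001], [-0.536, 0.844, -0.0], [-0.001, -0.001, -1.0]]
force: [-0.3, 0.1, 0.2]
finger_gap: 0.0852
grasp_force: 0.0
```

Run:
```python
from h import *
s=read_state();print({k:np.round(v,3).tolist() for k,v in s.items()})
R=np.array(s["orientation"]);print(np.degrees(np.arctan2(R[1,0],R[0,0])))
```

```text
{'time': 4.8, 'qpos': [-0.985, 6.425, 113.17, 0.0, 60.33, -123.395], 'joint_velocities': [0.06, -0.394, -0.292, -0.055, -0.214, -0.08], 'joint_torque': [-0.02, -32.279, -27.789, -0.002, 0.023, 0.004], 'position': [0.473, 0.112, 0.078], 'orientation': [[-0.844, -0.536, 0.001], [-0.536, 0.844, -0.0], [-0.001, -0.001, -1.0]], 'force': [-0.309, 0.133, 0.18], 'wrist_torque': [0.019, 0.045, -0.031], 'grasp_force': 0.0, 'finger_gap': 0.085}
-147.58997059638455
```

Close on the nut.

arm_command(rows="0 0 0 0 0 0 -1;0 0 0 0 0 0 -1;0 0 0 0 0 0 -1;0 0 0 0 0 0 -1;0 0 0 0 0 0 -1;0 0 0 0 0 0 -1;0 0 0 0 0 0 -1;0 0 0 0 0 0 -1")

```text
time: 5.8
position: [0.4736, 0.1114, 0.0783]
orientation: [[-0.844, -0.537, 0.002], [-0.537, 0.844, -0.001], [-0.001, -0.002, -1.0]]
force: [-0.3, -3.4, 5.9]
finger_gap: 0.0453
grasp_force: 63.0
```

```bash
cat > st.py <<'E'
from h import *
s=read_state()
R=np.array(s["orientation"]);print("t",s["time"],"yawx",np.degrees(np.arctan2(R[1,0],R[0,0])),"pos",np.round(s["position"],4),"q6",s["qpos"][5])
print("F",np.round(s["force"],2),"M",np.round(s["wrist_torque"],3),"tau6",s["joint_torque"][5],"gap",s["finger_gap"],s["grasp_force"])
E
python3 st.py
```

```text
t 5.8 yawx -147.5526762019583 pos [0.4736 0.1114 0.0783] q6 -123.41512662656118
F [-0.33 -3.44  5.9 ] M [-0.519  0.063  0.047] tau6 0.009093885601032525 gap 0.04530325888849258 62.97455511696171
```

arm_command(rows="0 0 0 0 0 0.09 -1;0 0 0.0001 0 0 0.17 -1;0 0 0.0001 0 0 0.26 -1;0 0 0.0001 0 0 0.35 -1")

```text
time: 6.3
position: [0.4736, 0.1113, 0.0781]
orientation: [[-0.977, -0.212, 0.002], [-0.212, 0.977, -0.001], [-0.002, -0.002, -1.0]]
force: [0.1, -3.1, 4.5]
finger_gap: 0.0453
grasp_force: 62.8
```

```bash
python3 st.py
```

```text
t 6.3 yawx -167.77154309896747 pos [0.4736 0.1113 0.0781] q6 -103.19203279866747
F [ 0.06 -3.09  4.53] M [-0.636  0.01   0.022] tau6 -0.7201462425291538 gap 0.04528767786710342 62.803146056248806
```

arm_command(rows="0 0 0 0 0 0.06 -1;0 0 0.0001 0 0 0.12 -1;0 0 0.0001 0 0 0.185 -1;0 0 0.0001 0 0 0.185 -1")

```text
time: 6.8
position: [0.4736, 0.1113, 0.078]
orientation: [[-1.0, -0.031, 0.002], [-0.031, 1.0, -0.001], [-0.002, -0.001, -1.0]]
force: [-0.8, -4.4, 6.1]
finger_gap: 0.0452
grasp_force: 63.0
```

```bash
python3 st.py
```

```text
t 6.8 yawx -178.23806960430719 pos [0.4736 0.1113 0.078 ] q6 -92.72916295738256
F [-0.77 -4.44  6.1 ] M [-0.715 -0.015  0.008] tau6 0.12680963147431612 gap 0.04515169644534407 63.02323860232718
```

arm_command(rows="0 0 0 0 0 0.09 -1;0 0 0.0001 0 0 0.17 -1;0 0 0.0001 0 0 0.26 -1;0 0 0.0001 0 0 0.35 -1")

```text
time: 7.3
position: [0.4736, 0.1112, 0.0778]
orientation: [[-0.949, 0.316, 0.002], [0.316, 0.949, -0.001], [-0.002, -0.001, -1.0]]
force: [0.0, -4.1, 4.8]
finger_gap: 0.0449
grasp_force: 62.9
```

```bash
python3 st.py
```

```text
t 7.3 yawx 161.5827197481077 pos [0.4736 0.1112 0.0778] q6 -72.54290363805292
F [ 0.02 -4.11  4.75] M [-0.739 -0.036  0.013] tau6 -0.71994848549366 gap 0.04493653514873924 62.8860443236772
```

arm_command(rows="0 0 0 0 0 0.09 -1;0 0 0.0001 0 0 0.17 -1;0 0 0.0001 0 0 0.26 -1;0 0 0.0001 0 0 0.35 -1")

```text
time: 7.8
position: [0.4736, 0.1111, 0.0777]
orientation: [[-0.783, 0.622, 0.002], [0.622, 0.783, -0.002], [-0.002, -0.0, -1.0]]
force: [-0.3, -5.3, 3.9]
finger_gap: 0.0454
grasp_force: 62.9
```

```bash
python3 st.py
```

```text
t 7.8 yawx 141.52593933423313 pos [0.4736 0.1111 0.0777] q6 -52.48746745110022
F [-0.29 -5.26  3.94] M [-0.742  0.059  0.045] tau6 -0.719617735594511 gap 0.04535293981783861 62.853905166266486
```

arm_command(rows="0 0 0 0 0 0.09 -1;0 0 0.0001 0 0 0.17 -1;0 0 0.0001 0 0 0.26 -1;0 0 0.0001 0 0 0.345 -1;0 0 0.0001 0 0 0.345 -1")

```text
time: 8.43
position: [0.4735, 0.1111, 0.0775]
orientation: [[-0.529, 0.849, 0.002], [0.849, 0.529, -0.002], [-0.002, 0.001, -1.0]]
force: [0.5, -6.1, 3.6]
finger_gap: 0.045
grasp_force: 62.9
```

```bash
python3 st.py
```

```text
t 8.425 yawx 121.9483772185001 pos [0.4735 0.1111 0.0775] q6 -32.911841851433316
F [ 0.46 -6.07  3.59] M [-0.879  0.079 -0.036] tau6 0.21573927719146013 gap 0.045033051068469894 62.92034862097353
```

arm_command(rows="-0.0003 -0.0002 0 0 0 0.09 -1;-0.0006 -0.0004 0.0001 0 0 0.17 -1;-0.0009 -0.0006 0.0001 0 0 0.26 -1;-0.0009 -0.0006 0.0001 0 0 0.35 -1")

```text
time: 8.93
position: [0.4734, 0.111, 0.0774]
orientation: [[-0.204, 0.979, 0.002], [0.979, 0.204, 0.0], [0.0, 0.002, -1.0]]
force: [1.6, -0.5, 4.3]
finger_gap: 0.045
grasp_force: 62.8
```

```bash
python3 st.py
```

```text
t 8.925 yawx 101.76386624720969 pos [0.4734 0.111  0.0774] q6 -12.879830951452899
F [ 1.65 -0.48  4.33] M [-0.17  -0.06   0.074] tau6 -0.6909638084471226 gap 0.04502371646706235 62.79830584942829
```

arm_command(rows="0 0 0 0 0 0.09 -1;0 0 0.0001 0 0 0.17 -1;0 0 0.0001 0 0 0.26 -1;0 0 0.0001 0 0 0.35 -1")

```text
time: 9.43
position: [0.4734, 0.111, 0.0772]
orientation: [[0.144, 0.99, 0.002], [0.99, -0.144, 0.0], [0.001, 0.002, -1.0]]
force: [0.1, -0.1, 4.3]
finger_gap: 0.045
grasp_force: 62.7
```

```bash
python3 st.py
```

```text
t 9.425 yawx 81.73044888229025 pos [0.4734 0.111  0.0772] q6 7.16363431419892
F [ 0.13 -0.07  4.27] M [-0.181 -0.019  0.161] tau6 -0.5853477492928505 gap 0.04499762100183767 62.672218779916875
```

arm_command(rows="0 0 0 0 0 0.09 -1;0 0 0.0001 0 0 0.17 -1;0 0 0.0001 0 0 0.26 -1;0 0 0.0001 0 0 0.35 -1;0 0 0.0001 0 0 0.35 -1")

```text
time: 10.05
position: [0.4733, 0.1111, 0.0771]
orientation: [[0.472, 0.881, 0.001], [0.881, -0.472, 0.001], [0.001, 0.001, -1.0]]
force: [0.9, -1.6, 5.1]
finger_gap: 0.0448
grasp_force: 63.2
```

```bash
python3 st.py
```

```text
t 10.05 yawx 61.81258332632698 pos [0.4733 0.1111 0.0771] q6 27.06670624240989
F [ 0.93 -1.64  5.06] M [-0.138  0.024 -0.312] tau6 -0.04827521159313619 gap 0.044758280193000634 63.20820137683768
```

arm_command(rows="0 0 0 0 0 0 1;0 0 0 0 0 0 1;0 0 0 0 0 0 1;0 0 0 0 0 0 1;0 0 -0.03 0 0 0 1;0 0 -0.08 0 0 0 1;0 0 -0.13 0 0 0 1;0 0 -0.13 0 0 0 1;0 0 -0.13 0 0 0 1")

```text
time: 11.18
position: [0.4722, 0.1108, 0.2059]
orientation: [[0.473, 0.881, -0.001], [0.881, -0.473, 0.0], [-0.0, -0.001, -1.0]]
force: [-0.4, 0.1, -0.4]
finger_gap: 0.0853
grasp_force: 0.0
```

```bash
python3 st.py
python3 - <<'E'
from h import *
w=viewer.read_camera("wrist");im=w["pixels"][:,:,::-1].copy();np.save("w3.npy",dict(w),allow_pickle=True)
u=proj(w,np.array([.473,.111,.115]),True);print(u)
x,y=int(u[0])-50,int(u[1])-37;print(x,y)
cv2.imwrite("pics/w3.png",cv2.resize(im[y:y+75,x:x+100],None,fx=8,fy=8,interpolation=cv2.INTER_CUBIC))
E
```

```text
t 11.175 yawx 61.760434307842466 pos [0.4722 0.1108 0.2059] q6 27.133083293803747
F [-0.38  0.11 -0.44] M [0.024 0.037 0.064] tau6 -0.001196599732793402 gap 0.08529871393291281 0.0
[254.32887545 193.64673972]
204 156
```

View pics/w3.png

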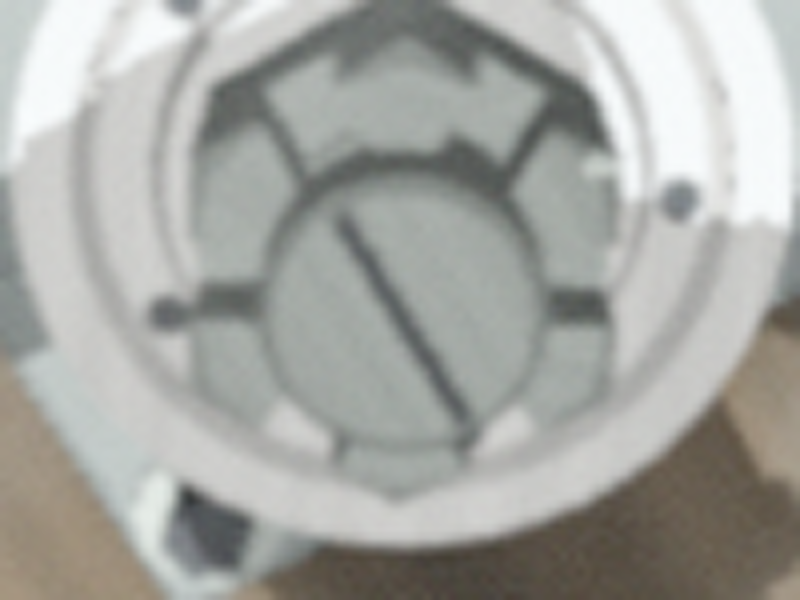

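The nut now sits symmetric in the picture: slots at left (230,300) and right (580,305), and scribed line (343,215)-(465,425). The line points at the slot at the lower right (505,435).

Run:
```python
from h import *
w=np.load("w3.npy",allow_pickle=True).item()
f=lambda x,y,z:onplane(w,204+x/8-.44,156+y/8-.44,z,True)
yaw=lambda a,b:np.degrees(np.arctan2(*(b-a)[[1,0]]))
print("line",yaw(f(465,425,.121),f(343,215,.121)),"mid",(f(465,425,.121)+f(343,215,.121))/2,"axle",f(405,310,.121))
# left/right slot upper edges at the nut top, and corner bottom
for z in(.097,.110):print("slot LR",yaw(f(230,300,z),f(580,304,z)))
print("gaps bottom", yaw(f(405,310,.121),f(300,430,.11)),yaw(f(405,310,.121),f(508,432,.11)))
d=w["R"].T[:,2];print("cam",-w["R"].T@w["t"])
```

```text
line 90.48874337599783 mid [0.47299745 0.11128879 0.121     ] axle [0.4735932  0.11238718 0.121     ]
slot LR -28.952656388062668
slot LR -28.95265638806265
gaps bottom -151.03948037983415 -86.1244843710721
cam [0.51048694 0.18224858 0.34828691]
```

arm_command(rows="-0.05 0.026 0 0 0 -0.1 1;-0.1 0.052 0 0 0 -0.2 1;-0.15 0.078 0 0 0 -0.27 1;-0.2 0.103 0 0 0 -0.27 1;-0.255 0.13 0.02 0 0 -0.27 1;-0.3 0.153 0.04 0 0 -0.27 1;-0.339 0.173 0.056 0 0 -0.27 1;-0.339 0.173 0.056 0 0 -0.27 1;-0.339 0.173 0.056 0 0 -0.27 1")

```text
time: 12.35
position: [0.464, -0.2687, 0.1492]
orientation: [[0.221, 0.975, -0.002], [0.975, -0.221, 0.002], [0.002, -0.002, -1.0]]
force: [0.7, 0.6, 0.6]
finger_gap: 0.0856
grasp_force: 0.0
```

```bash
python3 st.py
python3 - <<'E'
from h import *
w=viewer.read_camera("wrist");im=w["pixels"][:,:,::-1].copy();np.save("w4.npy",dict(w),allow_pickle=True)
u=proj(w,np.array([.468,-.25,.012]),True);print(u)
x,y=int(u[0])-66,int(u[1])-50;print(x,y)
cv2.imwrite("pics/w4.png",cv2.resize(im[y:y+100,x:x+132],None,fx=6,fy=6,interpolation=cv2.INTER_CUBIC))
E
```

```text
t 12.35 yawx 77.21294141661353 pos [ 0.464  -0.2687  0.1492] q6 -30.2308057219809
F [0.71 0.59 0.58] M [ 0.057  0.029 -0.015] tau6 -0.004711837536888197 gap 0.08560384606859968 0.0
[253.61865501 160.09651043]
187 110
```

View pics/w4.png

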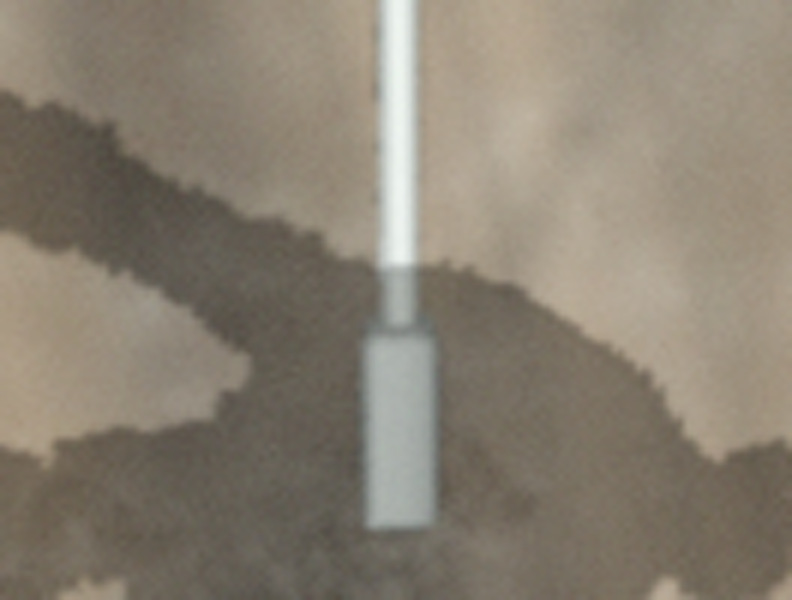

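Crop: the pin lies straight along the tool's x, with the head from shoulder (399,333) to back end (401,527).

Run:
```python
from h import *
w=np.load("w4.npy",allow_pickle=True).item()
f=lambda x,y,z:onplane(w,187+x/6-.42,110+y/6-.42,z,True)
s=f(399,333,.016);e=f(401,527,.016);print(s,e,np.linalg.norm(s-e),"local mid",local((s+e)/2),"shoulder",local(s))
```

```text
[ 0.46662075 -0.2537723   0.016     ] [ 0.45968729 -0.28569849  0.016     ] 0.03267038689179514 local mid [-0.00161522 -0.00075796  0.13387344] shoulder [ 0.01471938 -0.00089504  0.13389147]
```

arm_command(rows="-0.002 -0.001 0.04 0 0 0 1;-0.002 -0.001 0.08 0 0 0 1;-0.002 -0.001 0.115 0 0 0 1;-0.002 -0.001 0.135 0 0 0 1;-0.002 -0.001 0.146 0 0 0 1;-0.002 -0.001 0.146 0 0 0 1;-0.002 -0.001 0.146 0 0 0 1")

```text
time: 13.28
position: [0.464, -0.2718, 0.0057]
orientation: [[0.221, 0.975, 0.002], [0.975, -0.221, -0.001], [-0.001, 0.002, -1.0]]
force: [-0.3, -0.3, -0.6]
finger_gap: 0.0854
grasp_force: 0.0
```

arm_command(rows="0 0 0 0 0 0 -1;0 0 0 0 0 0 -1;0 0 0 0 0 0 -1;0 0 0 0 0 0 -1;0 0 0 0 0 0 -1;0 0 0 0 0 0 -1;0 0 0 0 0 0 -1;0 0 0 0 0 0 -1;0 0 0 0 0 0 -1")

```text
time: 14.4
position: [0.4633, -0.2716, 0.0047]
orientation: [[0.221, 0.975, 0.0], [0.975, -0.221, -0.0], [-0.0, 0.0, -1.0]]
force: [-0.7, -0.2, 4.1]
finger_gap: 0.01
grasp_force: 60.3
```

```bash
python3 st.py
```

```text
t 14.4 yawx 77.22588537324287 pos [ 0.4633 -0.2716  0.0047] q6 -30.501849058364392
F [-0.72 -0.19  4.12] M [0.05  0.129 0.016] tau6 -0.002393795584794134 gap 0.009999007395569444 60.26754140853882
```

arm_command(rows="0 0 -0.03 0 0 0 -1;0 0 -0.08 0 0 0 -1;0.03 -0.005 -0.12 0 0 -0.05 -1;0.08 -0.014 -0.145 0 0 -0.15 -1;0.13 -0.023 -0.145 0 0 -0.244 -1;0.18 -0.032 -0.145 0 0 -0.244 -1;0.23 -0.04 -0.145 0 0 -0.244 -1;0.248 -0.0435 -0.145 0 0 -0.244 -1;0.248 -0.0435 -0.145 0 0 -0.244 -1;0.248 -0.0435 -0.145 0 0 -0.244 -1")

```text
time: 15.65
position: [0.4754, -0.0205, 0.1491]
orientation: [[-0.021, 1.0, -0.001], [1.0, 0.021, -0.0], [-0.0, -0.001, -1.0]]
force: [0.6, 0.7, -0.7]
finger_gap: 0.0101
grasp_force: 59.6
```

```bash
python3 st.py
python3 - <<'E'
from h import *
w=viewer.read_camera("wrist");im=w["pixels"][:,:,::-1].copy();np.save("w5.npy",dict(w),allow_pickle=True)
s=read_state();P=np.array(s["position"])+np.array(s["orientation"])@np.array([.045,0,-.004])
u=proj(w,P,True);print(u)
x,y=int(u[0])-80,max(int(u[1])-60,0);print(x,y)
cv2.imwrite("pics/w5.png",cv2.resize(im[y:y+120,x:x+160],None,fx=5,fy=5,interpolation=cv2.INTER_CUBIC))
E
```

```text
t 15.65 yawx 91.17997090742956 pos [ 0.4754 -0.0205  0.1491] q6 -18.2285520640189
F [ 0.57  0.71 -0.68] M [ 0.038 -0.056 -0.02 ] tau6 0.00042014417886093725 gap 0.010082601816461414 59.620513916015625
[253.94631123 171.54445875]
173 111
```

View pics/w5.png

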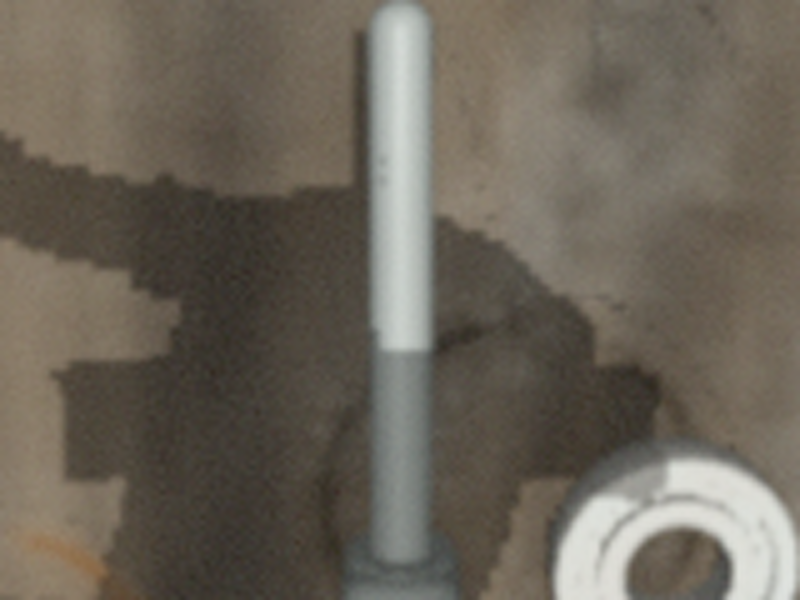

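Crop: the pin is held straight, shaft base at (401,562), nose tip at (401,2); the bearing is lower right, untouched.

Run:
```python
from h import *
w=np.load("w5.npy",allow_pickle=True).item()
s=read_state();z0=s["position"][2]
f=lambda x,y,z:local(onplane(w,173+x/5-.4,111+y/5-.4,z,True))
for dz in(.000,.0033,.006):
    print(dz,f(401,562,z0+dz),f(401,2,z0+dz))
o=-w["R"].T@w["t"]
# widths -> distance near both ends
for y,a,b in[(540,372,430),(60,369,433)]:
    r1=ray(w,173+a/5-.4,111+y/5-.4,True)[1];r2=ray(w,173+b/5-.4,111+y/5-.4,True)[1]
    ang=np.arccos(r1@r2);d=.006/ang;P=o+d*(r1+r2)/np.linalg.norm(r1+r2);print("dist",d,local(P))
```

```text
0.0 [ 1.60773284e-02 -5.67816687e-04 -1.99191725e-06] [ 7.37419091e-02 -5.46556945e-04 -1.00779970e-05]
0.0033 [ 0.01759144 -0.00056246 -0.00330221] [ 0.07391843 -0.00054169 -0.00331011]
0.006 [ 0.01883026 -0.00055808 -0.00600238] [ 0.07406286 -0.00053772 -0.00601013]
dist 0.15401748640289856 [ 0.01920382 -0.00056462 -0.00135531]
dist 0.14058111760701122 [ 0.06837782 -0.00054504 -0.00229605]
```

arm_command(rows="0 0.001 0.02 0 0 0 -1;0 0.001 0.04 0 0 0 -1;0.01 0.001 0.0494 0 0 0 -1;0.0225 0.001 0.0494 0 0 0 -1;0.0225 0.001 0.0494 0 0 0 -1;0.0225 0.001 0.0494 0 0 0 -1;0.0225 0.001 0.0494 0 0 0 -1")

```text
time: 16.58
position: [0.4765, 0.0024, 0.1006]
orientation: [[-0.021, 1.0, 0.001], [1.0, 0.021, -0.0], [-0.0, 0.001, -1.0]]
force: [0.1, 0.3, -1.0]
finger_gap: 0.0101
grasp_force: 59.6
```

```bash
python3 st.py
python3 - <<'E'
from h import *
w=viewer.read_camera("wrist");im=w["pixels"][:,:,::-1].copy();np.save("w6.npy",dict(w),allow_pickle=True)
u=proj(w,np.array([.473,.09,.105]),True);print(u)
x,y=int(u[0])-65,max(int(u[1])-48,0);print(x,y)
cv2.imwrite("pics/w6.png",cv2.resize(im[y:y+98,x:x+130],None,fx=6,fy=6,interpolation=cv2.INTER_CUBIC))
E
```

```text
t 16.575 yawx 91.20239834018355 pos [0.4765 0.0024 0.1006] q6 -15.486002462389134
F [ 0.14  0.26 -1.02] M [-0.01  -0.025  0.018] tau6 -0.00046547567762900144 gap 0.01005022928754912 59.621073603630066
[249.91988368  80.89325764]
184 32
```

View pics/w6.png

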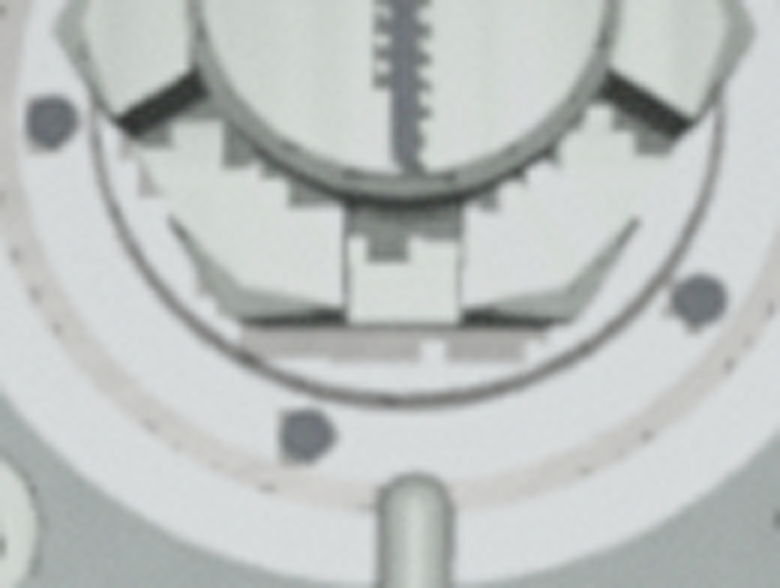

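Crop: the pin nose is centred at (415,477) while the slot (346-462) and the scribed line centre on x≈404. So the pin is about 0.8 mm too far along +tool y; the heading is good.

arm_command(rows="0 -0.0004 0.0003 0 0 0 -1;0.003 -0.0008 0.0006 0 0 0 -1;0.006 -0.0008 0.0006 0 0 0 -1;0.009 -0.0008 0.0006 0 0 0 -1;0.012 -0.0008 0.0006 0 0 0 -1;0.012 -0.0008 0.0006 0 0 0 -1;0.012 -0.0008 0.0006 0 0 0 -1")

```text
time: 17.5
position: [0.4751, 0.0145, 0.0995]
orientation: [[-0.021, 1.0, 0.0], [1.0, 0.021, -0.0], [-0.0, 0.0, -1.0]]
force: [0.4, 1.0, -0.9]
finger_gap: 0.0101
grasp_force: 59.6
```

```bash
python3 st.py
python3 - <<'E'
from h import *
w=viewer.read_camera("wrist");im=w["pixels"][:,:,::-1].copy();np.save("w7.npy",dict(w),allow_pickle=True)
u=proj(w,np.array([.473,.09,.105]),True);print(u)
x,y=int(u[0])-65,max(int(u[1])-48,0);print(x,y,w["cx"])
cv2.imwrite("pics/w7.png",cv2.resize(im[y:y+98,x:x+130],None,fx=6,fy=6,interpolation=cv2.INTER_CUBIC))
E
```

```text
t 17.5 yawx 91.20724692503732 pos [0.4751 0.0145 0.0995] q6 -14.062471519774613
F [ 0.36  1.   -0.87] M [ 0.003 -0.015  0.   ] tau6 0.000999926560325548 gap 0.010101236440890272 59.6206533908844
[252.57422685 107.27107465]
187 59 252.88218371041071
```

View pics/w7.png

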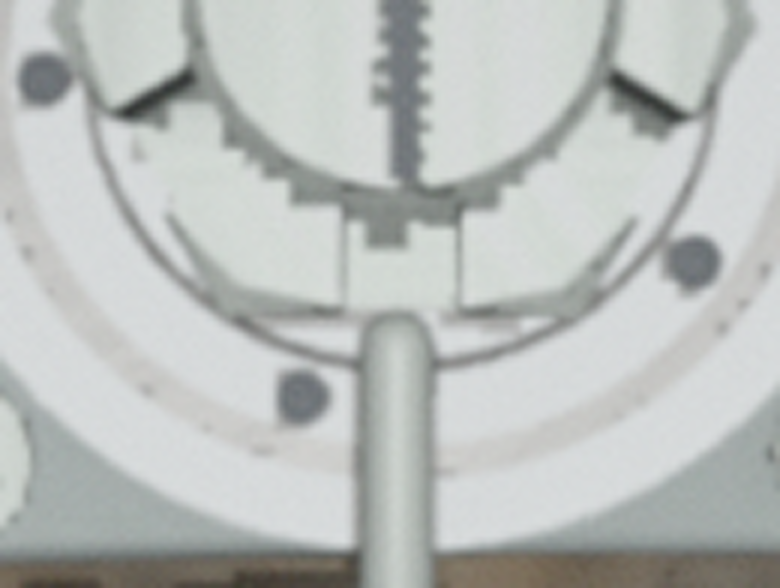

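Crop: nose at the slot mouth, pin centred at x≈397 against slot centre 402 — shift about +0.4 mm in tool y, then feed in.

arm_command(rows="0.002 0.0004 -0.0003 0 0 0 -1;0.004 0.0004 -0.0003 0 0 0 -1;0.006 0.0004 -0.0003 0 0 0 -1;0.008 0.0004 -0.0003 0 0 0 -1;0.01 0.0004 -0.0003 0 0 0 -1;0.012 0.0004 -0.0003 0 0 0 -1;0.014 0.0004 -0.0003 0 0 0 -1;0.016 0.0004 -0.0003 0 0 0 -1;0.016 0.0004 -0.0003 0 0 0 -1")

```text
time: 18.68
position: [0.4751, 0.0307, 0.0998]
orientation: [[-0.021, 1.0, -0.0], [1.0, 0.021, -0.0], [-0.0, -0.0, -1.0]]
force: [0.4, -0.1, -0.4]
finger_gap: 0.0102
grasp_force: 59.6
```

```bash
python3 st.py
```

```text
t 18.675 yawx 91.21894597044823 pos [0.4751 0.0307 0.0998] q6 -12.108438772866824
F [ 0.36 -0.08 -0.38] M [ 0.024 -0.015  0.016] tau6 0.015267544076777995 gap 0.010211354581451412 59.61985230445862
```

arm_command(rows="0.004 0 0 0 0 0 -1;0.008 0 0 0 0 0 -1;0.012 0 0 0 0 0 -1;0.015 0 0 0 0 0 -1;0.015 0 0 0 0 0 -1")

```text
time: 19.3
position: [0.4748, 0.0458, 0.0998]
orientation: [[-0.021, 1.0, -0.0], [1.0, 0.021, -0.0], [-0.0, -0.0, -1.0]]
force: [-0.5, -0.5, -1.1]
finger_gap: 0.0101
grasp_force: 59.6
```

arm_command(rows="0.004 0 0 0 0 0 -1;0.008 0 0 0 0 0 -1;0.012 0 0 0 0 0 -1;0.016 0 0 0 0 0 -1;0.019 0 0 0 0 0 -1;0.019 0 0 0 0 0 -1")

```text
time: 20.05
position: [0.4744, 0.0648, 0.0998]
orientation: [[-0.021, 1.0, -0.0], [1.0, 0.021, -0.0], [-0.0, -0.0, -1.0]]
force: [0.4, 0.2, -0.9]
finger_gap: 0.0104
grasp_force: 59.6
```

arm_command(rows="0.001 0 0 0 0 0 -1;0.002 0 0 0 0 0 -1;0.003 0 0 0 0 0 -1;0.003 0 0 0 0 0 -1")

```text
time: 20.55
position: [0.4744, 0.0676, 0.0998]
orientation: [[-0.021, 1.0, 0.0], [1.0, 0.021, -0.0], [-0.0, 0.0, -1.0]]
force: [1.0, 0.7, -0.0]
finger_gap: 0.0104
grasp_force: 59.6
```

Free running. Now creep to the shoulder contact.

arm_command(rows="0.0005 0 0 0 0 0 -1;0.001 0 0 0 0 0 -1;0.0015 0 0 0 0 0 -1;0.0015 0 0 0 0 0 -1")

```text
time: 21.05
position: [0.4743, 0.0691, 0.0998]
orientation: [[-0.021, 1.0, 0.0], [1.0, 0.021, 0.0], [0.0, 0.0, -1.0]]
force: [-1.2, -0.0, -0.7]
finger_gap: 0.0101
grasp_force: 59.6
```

arm_command(rows="0.0003 0 0 0 0 0 -1;0.0006 0 0 0 0 0 -1;0.0009 0 0 0 0 0 -1;0.0009 0 0 0 0 0 -1")

```text
time: 21.55
position: [0.4743, 0.0699, 0.0998]
orientation: [[-0.021, 1.0, -0.0], [1.0, 0.021, 0.0], [0.0, -0.0, -1.0]]
force: [-0.0, -0.9, 0.7]
finger_gap: 0.0106
grasp_force: 59.6
```

arm_command(rows="0.0003 0 0 0 0 0 -1;0.0006 0 0 0 0 0 -1;0.0006 0 0 0 0 0 -1")

```text
time: 21.92
position: [0.4743, 0.0703, 0.0998]
orientation: [[-0.021, 1.0, -0.0], [1.0, 0.021, -0.0], [-0.0, -0.0, -1.0]]
force: [0.4, -1.2, -0.4]
finger_gap: 0.0102
grasp_force: 59.6
```

arm_command(rows="0.0003 0 0 0 0 0 -1;0.0005 0 0 0 0 0 -1;0.0005 0 0 0 0 0 -1")

```text
time: 22.3
position: [0.4744, 0.0704, 0.0999]
orientation: [[-0.021, 1.0, 0.0], [1.0, 0.021, -0.001], [-0.001, 0.0, -1.0]]
force: [-0.1, -4.2, -0.2]
finger_gap: 0.0099
grasp_force: 59.7
```

arm_command(rows="0.0003 0 0 0 0 0 -1;0.0005 0 0 0 0 0 -1;0.0005 0 0 0 0 0 -1")

```text
time: 22.68
position: [0.4744, 0.0705, 0.0999]
orientation: [[-0.021, 1.0, -0.0], [1.0, 0.021, -0.002], [-0.002, -0.0, -1.0]]
force: [-0.9, -6.9, -0.7]
finger_gap: 0.0101
grasp_force: 59.7
```

arm_command(rows="0.0002 0 0 0 0 0 -1;0.0004 0 0 0 0 0 -1;0.0004 0 0 0 0 0 -1")

```text
time: 23.05
position: [0.4744, 0.0705, 0.0999]
orientation: [[-0.021, 1.0, -0.0], [1.0, 0.021, -0.003], [-0.003, -0.0, -1.0]]
force: [-0.7, -8.2, -0.1]
finger_gap: 0.01
grasp_force: 59.7
```

arm_command(rows="-0.0004 0 0.0004 0 0 0 -1;-0.0006 0 0.0008 0 0 0 -1;-0.0006 0 0.001 0 0 0 -1;-0.0006 0 0.001 0 0 0 -1")

```text
time: 23.55
position: [0.4746, 0.0704, 0.0993]
orientation: [[-0.021, 1.0, 0.001], [1.0, 0.021, -0.002], [-0.002, 0.0, -1.0]]
force: [-0.6, -6.7, 2.1]
finger_gap: 0.0099
grasp_force: 60.0
```

arm_command(rows="0 0 0 0 0 0 -0.6;0 0 0 0 0 0 -0.5;0 0 0 0 0 0 -0.5;0 0 0 0 0 0 -0.5")

```text
time: 24.05
position: [0.4743, 0.0715, 0.0988]
orientation: [[-0.021, 1.0, 0.0], [1.0, 0.021, 0.0], [0.0, 0.0, -1.0]]
force: [-0.8, -0.7, -0.8]
finger_gap: 0.0214
grasp_force: 0.0
```

```bash
python3 st.py
python3 - <<'E'
from h import *
w=viewer.read_camera("wrist");im=w["pixels"][:,:,::-1].copy();np.save("w8.npy",dict(w),allow_pickle=True)
u=proj(w,np.array([.473,.09,.105]),True);print(u)
x,y=int(u[0])-65,max(int(u[1])-48,0);print(x,y,w["cx"])
cv2.imwrite("pics/w8.png",cv2.resize(im[y:y+98,x:x+130],None,fx=6,fy=6,interpolation=cv2.INTER_CUBIC))
E
```

```text
t 24.05 yawx 91.20639447429765 pos [0.4743 0.0715 0.0988] q6 -7.12655652550841
F [-0.78 -0.65 -0.8 ] M [-0.025 -0.039  0.055] tau6 2.544244750879443e-05 gap 0.021438540493878486 0.0
[251.98761695 223.21550253]
186 175 252.88218371041071
```

View pics/w8.png

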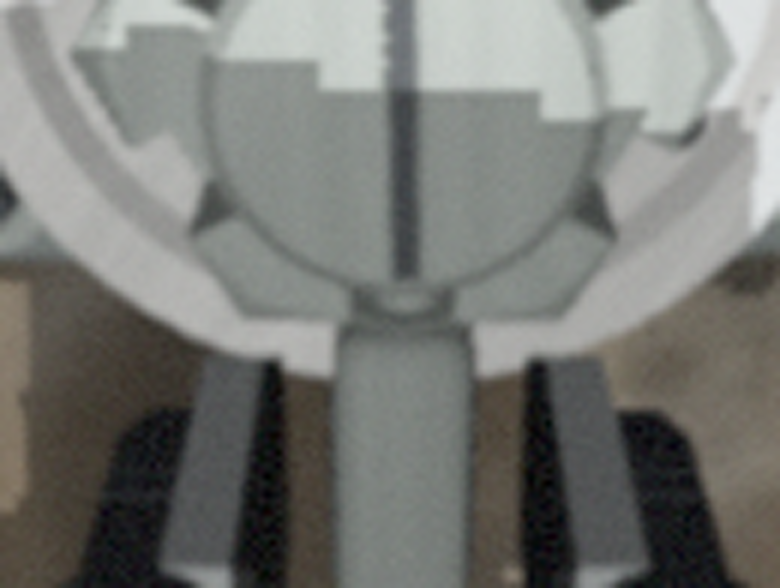

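Crop: fingers are open and clear on both sides, and the pin stays in with its head (shoulder edge at about y=330) against the nut's flat (edge y=318). Checking the gap from those pixels.

Run:
```python
from h import *
w=np.load("w8.npy",allow_pickle=True).item()
f=lambda x,y,z:onplane(w,186+x/6-.42,175+y/6-.42,z,True)
print("nut edge",f(290,318,.1095),f(520,318,.1095))
for z in(.108,.1105):
  for y in(325,338):print(z,y,f(402,y,z))
print("head width px->z", np.linalg.norm(f(338,345,.11)-f(469,345,.11)))
g=cv2.cvtColor(w["pixels"],cv2.COLOR_RGB2GRAY);u=int(186+402/6)
for c in(u-6,u,u+5):print(c,g[222:240,c].tolist())
```

```text
nut edge [0.4641625  0.08949999 0.1095    ] [0.48295223 0.08988613 0.1095    ]
0.108 325 [0.47333627 0.08835745 0.108     ]
0.108 338 [0.47335997 0.08715714 0.108     ]
0.1105 325 [0.47331725 0.08956245 0.1105    ]
0.1105 338 [0.4733405  0.08838467 0.1105    ]
head width px->z 0.01072469508427253
247 [108, 102, 87, 84, 80, 89, 98, 96, 94, 102, 114, 124, 128, 131, 131, 132, 133, 135]
253 [117, 116, 126, 134, 123, 97, 84, 95, 101, 105, 111, 122, 127, 126, 129, 134, 132, 128]
258 [117, 105, 96, 98, 88, 84, 88, 94, 87, 98, 113, 119, 122, 124, 124, 129, 125, 125]
```

arm_command(rows="0 0 0 0 0 0 -0.3;0 0 0 0 0 0 -0.3;0 0 -0.025 0 0 0 -0.3;0 0 -0.05 0 0 0 -0.3;-0.025 0 -0.05 0 0 0 -1;-0.05 0 -0.05 0 0 0 -1;-0.05 0 -0.05 0 0 0 -1;-0.05 0 -0.025 0 0 0 -1;-0.05 0 0 0 0 0 -1;-0.05 0 0 0 0 0 -1")

```text
time: 25.35
position: [0.4734, 0.0224, 0.0969]
orientation: [[-0.021, 1.0, -0.005], [1.0, 0.021, 0.001], [0.001, -0.005, -1.0]]
force: [-0.5, 0.6, 0.0]
finger_gap: 0.0001
grasp_force: 0.0
```

arm_command(rows="0.004 0 0 0 0 0 -1;0.008 0 0 0 0 0 -1;0.012 0 0 0 0 0 -1;0.015 0 0 0 0 0 -1;0.018 0 0 0 0 0 -1;0.018 0 0 0 0 0 -1")

```text
time: 26.1
position: [0.4749, 0.0395, 0.0988]
orientation: [[-0.021, 1.0, -0.0], [1.0, 0.021, 0.0], [0.0, -0.0, -1.0]]
force: [-0.1, -1.0, -0.2]
finger_gap: 0.0002
grasp_force: 0.0
```

arm_command(rows="0.0007 0 0 0 0 0 -1;0.0014 0 0 0 0 0 -1;0.002 0 0 0 0 0 -1;0.002 0 0 0 0 0 -1")

```text
time: 26.6
position: [0.4749, 0.0414, 0.0988]
orientation: [[-0.021, 1.0, -0.0], [1.0, 0.021, 0.0], [0.0, -0.0, -1.0]]
force: [0.1, 0.1, 0.2]
finger_gap: -0.0001
grasp_force: 0.0
```

arm_command(rows="0.0004 0 0 0 0 0 -1;0.0008 0 0 0 0 0 -1;0.001 0 0 0 0 0 -1;0.001 0 0 0 0 0 -1")

```text
time: 27.1
position: [0.475, 0.0422, 0.0989]
orientation: [[-0.021, 1.0, 0.0], [1.0, 0.021, -0.0], [-0.0, 0.0, -1.0]]
force: [0.1, -1.6, 0.8]
finger_gap: 0.0
grasp_force: 0.6
```

arm_command(rows="0.0003 0 0 0 0 0 -1;0.0006 0 0 0 0 0 -1;0.0006 0 0 0 0 0 -1")

```text
time: 27.48
position: [0.4751, 0.0425, 0.099]
orientation: [[-0.021, 1.0, 0.0], [1.0, 0.021, -0.001], [-0.001, 0.0, -1.0]]
force: [-0.9, -4.4, 0.7]
finger_gap: -0.0001
grasp_force: 2.3
```

arm_command(rows="0.0003 0 0 0 0 0 -1;0.0006 0 0 0 0 0 -1;0.0006 0 0 0 0 0 -1")

```text
time: 27.85
position: [0.4752, 0.0427, 0.0991]
orientation: [[-0.021, 1.0, 0.001], [1.0, 0.021, -0.002], [-0.002, 0.001, -1.0]]
force: [-0.0, -7.6, -0.3]
finger_gap: -0.0002
grasp_force: 3.3
```

Firm stop just where full seating was expected. Backing away.

arm_command(rows="-0.005 0 0 0 0 0 -1;-0.015 0 0 0 0 0 -1;-0.03 0 0 0 0 0 -1;-0.05 0 -0.03 0 0 0 -1;-0.08 0 -0.08 0 0 0 -1;-0.08 0 -0.12 0 0 0 -1;-0.08 0 -0.12 0 0 0 -1;-0.08 0 -0.12 0 0 0 -1")

```text
time: 28.85
position: [0.476, -0.0366, 0.2179]
orientation: [[-0.021, 1.0, -0.001], [1.0, 0.021, 0.001], [0.001, -0.001, -1.0]]
force: [-0.4, -0.1, -0.4]
finger_gap: 0.0001
grasp_force: 0.0
```

Run:
```python
from h import *
from rig import ctrl
c=viewer.read_camera("top");g=cv2.cvtColor(c["pixels"],cv2.COLOR_RGB2GRAY)
for z,Y in((.1,.071),(.1,.05),(.103,.14)):
    u=proj(c,np.array([.473,Y,z])).round().astype(int);print(Y,u,g[u[1]-4:u[1]+5,u[0]].tolist())
s=read_state();print(s["position"],s["force"],s["time"])
print(ctrl.job_done())
```

```text
0.071 [227 204] [212, 142, 217, 215, 224, 157, 177, 191, 209]
0.05 [235 204] [192, 182, 176, 99, 105, 113, 114, 116, 117]
0.14 [202 204] [222, 226, 227, 178, 214, 175, 228, 232, 147]
[ 0.47559175 -0.03636372  0.21722416] [-0.77379613 -0.09325824 -0.5592826 ] 28.9
the job is handed in; nothing more can be done
None
```

The job is handed in at 28.9 s: the nut is nipped and stopped at the first lined-up slot after that, about 150° round, and the pin is through with its head home against the nut (about 8 N, shoulder stopping where predicted); the bearing, spanner and screwdriver were not touched.

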